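# Tidy the notebook tray on the study desk

## Task

Three notebooks lie askew in the desk tray, and a spare narrow one lies on the desk beside it. First slide the three, without lifting them off the tray, into one neat straight row: each with a short end flush against the tray's back rim, closed up side by side without gaps, in any order and anywhere along the rim. Then lay the spare squarely on top of the narrow notebook in the row, edges lined up, leaving the row neat and the mug, stapler and paperweight where they stand.

Things in the scene. Friction and masses are not known exactly. Their poses are not given: they have to be found in the camera images.
- tray: fixed dark wooden tray, 268 (x) by 436 mm (y); origin on the desk under the middle of its inner floor; x points from the open front to the back rim, away from the robot, y to its left. Floor top 6 mm above the desk, from x = -130 to +130, y = -210 to +210 mm. Rims 8 mm thick at the back (+x) and both sides, tops 20 mm above the desk; no rim at the front (-x)
- tray_back (a point): point at the middle of the back rim's inner face, at the tray's floor (130 mm ahead of the tray's origin, 6 mm above the desk); axes as the tray's
- notebook_wide_a: hardback notebook, grey cover, 84 x 110 x 18 mm, lying flat; origin at the centre of its underside, x along its 110 mm length, y across its 84 mm width, z up. One of two alike wide ones in the tray; about 0.18 kg
- notebook_wide_b: hardback notebook, grey cover, 84 x 110 x 18 mm, lying flat; origin at the centre of its underside, x along its 110 mm length, y across its 84 mm width, z up. The other wide one in the tray; about 0.18 kg
- notebook_narrow: hardback notebook, grey cover, 60 x 110 x 18 mm, lying flat; origin at the centre of its underside, x along its 110 mm length, y across its 60 mm width, z up. The narrow one in the tray; about 0.13 kg
- notebook_spare: hardback notebook, grey cover, 60 x 110 x 18 mm, lying flat; origin at the centre of its underside, x along its 110 mm length, y across its 60 mm width, z up. The spare, same as the narrow one, lying on the desk to the left or right of the tray; about 0.13 kg
- stapler: steel and black desk stapler, 125 x 36 x 45 mm, on the desk on the other side of the tray from the spare; origin at the centre of its underside, x along its length; to be left alone
- mug: white mug, 76 mm across, 85 mm tall, with a handle on its own +y side, turned away from the tray, on the desk to the right of the tray; origin at the centre of its underside; to be left alone
- paperweight: round marble paperweight, 80 mm across, 48 mm tall, on the desk to the left of the tray; origin at the centre of its underside; to be left alone
Not all that is in view belongs to the job. Leave any pink look-alike of the notebook_wide_a alone. What is shaped like the notebook_wide_b but green or turquoise is not meant.

How it is judged:
On the way:
1. the three notebooks lie flat on the tray floor in one closed, straight row against the back rim (x of each of notebook_wide_a, notebook_wide_b, notebook_narrow in the frame of tray_back above -0.063 m and angle between the x axis of each of notebook_wide_a, notebook_wide_b, notebook_narrow and the x axis of tray_back, either way round below 0.1 rad and z of each of notebook_wide_a, notebook_wide_b, notebook_narrow in the frame of tray_back below 0.004 m and ((horizontal distance between notebook_wide_a and notebook_wide_b below 0.092 m and horizontal distance between notebook_wide_a and notebook_narrow below 0.08 m) or (horizontal distance between notebook_wide_a and notebook_wide_b below 0.092 m and horizontal distance between notebook_wide_b and notebook_narrow below 0.08 m) or horizontal distance between each of notebook_wide_a, notebook_wide_b and notebook_narrow below 0.08 m)), for 0.2 s.
At the end, for the whole second after the job is handed in: The three tray notebooks lie flat on the tray floor, each with a short end within about 8 mm of the back rim and square to it within 0.1 rad, neighbours closed up to within 8 mm; the spare lies flat on the narrow one, within 8 mm along and across and 0.12 rad of lining up; all at rest (all of step 1 and x of notebook_spare in the frame of notebook_narrow between -0.008 and 0.008 m and y of notebook_spare in the frame of notebook_narrow between -0.008 and 0.008 m and z of notebook_spare in the frame of notebook_narrow between 0.015 and 0.021 m and angle between the x axis of notebook_spare and the x axis of notebook_narrow, either way round below 0.12 rad and linear speed of each of notebook_wide_a, notebook_wide_b, notebook_narrow, notebook_spare below 0.02 m/s); the robot touches nothing.
It fails at once if a tray notebook is lifted off the tray floor (z of any of notebook_wide_a, notebook_wide_b, notebook_narrow in the frame of tray_back above 0.012 m).
It fails at once if the stapler is pushed out of place (more than 25 mm) (distance of stapler from where it was at the start of the episode above 0.025 m).
It fails at once if the mug is pushed out of place (more than 25 mm) (distance of mug from where it was at the start of the episode above 0.025 m).
It fails at once if the paperweight is pushed out of place (more than 25 mm) (distance of paperweight from where it was at the start of the episode above 0.025 m).
It also fails if it takes over 72 s, if anything falls off the work surface, if the arm or the gripper's body presses on something with over 40 N, if the wrist force passes 120 N, or if a joint passes its speed limit or range.

## Robot

A 6-joint arm with a two-finger parallel gripper is mounted at the origin on the work surface. World frame = base frame: x ahead of the robot, y to its left, z up, the work surface at z = 0. Lengths are in m, angles in rad, forces in N, time in s.
With the tool pointing down it reaches from about 0.2 to 0.875 m from the base axis. Payload 3.4 kg.
Tool frame: the origin (TCP) lies at the very end of the fingers, on their centre line; the grasp point (between the pads) lies 19 mm behind it; z points along the fingers, x is the direction in which the jaws open and shut, and the axes are right-handed (so a half turn about z gives the same grasp; the last joint's range is limited). The gripper opens to 94 mm and grips with 3 to 60 N. Pads are 16 mm wide; open, the fingers measure 119 mm over their backs; the gripper's body (75 mm by 177 mm) begins 78 mm behind the grasp point.
Start: joints at [1.083, 0.276, 1.505, -0, 1.361, -0.121], TCP at [0.206, 0.537, 0.205] pointing down, gripper open.
Joint ranges: [-2.89, 2.89], [-0.75, 2.08], [0.22, 2.7], [-1.18, 4.32], [0.11, 2.71], [-2.7, 2.7]. Speed limits (rad/s): [2.57, 2.57, 3.14, 3.14, 3.14, 3.14].

## Interface

Orientations are given as a unit quaternion [w, x, y, z].
In Python, from cell import ctrl, get_image, get_calibration gives the robot as it stands.
- The arm moves only by the tool jog_arm, never from a script. Its argument "series" is a list of rows, each a list of 6 numbers: the shift along the tool's x, y, z in m, then the turn, a rotation vector about the tool's x, y, z in degrees. In form: [[tx, ty, tz, rx, ry, rz], ...]. A call has 1 to 12 rows; each row shifts and turns the commanded pose from where the row before left it, along the tool's axes as they then stand; what a row does not reach is not made up. A row lasts 1/8 s, in which the tool goes at most 62.5 mm and 10.7 degrees, less where a joint would pass 70% of its speed; a pose out of reach is approached as far as the arm can. A call with a gripper value outside its range is refused whole. "jaw" is the gripper's target within -1 to 1 (fully open at 1, half-way at 0, shut at -1), set as the call begins (left out, the last holds). The fingers move at their own pace and stop on an object; "grip_force" is the grip in N (left out, the last holds). Time passes only in rows, so rows that do not move let the fingers close. It gives the time, the measured TCP pose, the force and the opening at its end, in the units of the state.
- ctrl.read_state(): the state, without advancing time (a new reading comes with each control period).
- get_image(name): name is "side" or "top"; returns the picture (480x640x3 uint8, blue, green, red); there is no depth.
- get_calibration(name): a dict with "fx", "fy", "cx", "cy" (pixels), "k1" (the pictures are not rectified: a ray, as slopes to the right and down, at radius r is drawn at 1 + k1 r^2 times it, then the intrinsics apply), "eye" and "rotation" of the camera in the world. Camera axes: x right, y down, z forward; pixel columns grow to the right and rows downward; lengths in m; the calibration is good to about 2 mm. A picture is of the moment at which its call begins. get_calibration takes no time and is no camera call.
- ctrl.sign_off(): hands the job in, once; it reports no verdict.
The state is a dict: "t": time; "joint_positions": joint angles; "joint_velocities": joint speeds; "tau": joint torques, N m; "tool_pos": TCP position; "orientation": TCP orientation; "wrist_force": force on the tool from outside, world axes, zero at the start; "torque": the same for the moment, N m; "gripper_width": finger opening in m.
Only numpy, scipy, OpenCV 4.12 (cv2) and the standard library are available. Lean on these libraries where they do the work, as an engineer would, in place of code of your own. Each camera call takes 0.05 s, during which the arm holds its last target. There are 200 camera calls.

## Working session

There is one attempt and no reset: what is moved stays moved. The work goes in short steps, Python scripts to look and compute and a tool call to move; the robot and the scene stay as the last step left them, time stands still between calls to the robot, and variables do not carry over. Pictures are saved under pics/ and viewed, about 8 in all and at most 12, crops included, and the job is handed in when it is done.

Besides the shell and the picture viewer there is one more tool, called as a command line: name --pt "numbers of a row" for each row, then --argument value for the rest. jog_arm: Moves the arm, as the interface text tells. Its arguments: {"type":"object","properties":{"series":{"type":"array"},"jaw":{"type":"number"},"grip_force":{"type":"number"}},"required":["series"]}

```bash
mkdir -p pics; ls; cat > h.py <<'E'
import numpy as np, cv2
from cell import ctrl,get_image,get_calibration
def K(n):
    c=get_calibration(n); return c,np.array(c['rotation']).reshape(3,3),np.array(c['eye'])
def px2w(n,uv,z):
    c,R,e=K(n); d=np.array([(uv[0]-c['cx'])/c['fx'],(uv[1]-c['cy'])/c['fy']]); s=d.copy()
    for _ in range(20): s=d/(1+c['k1']*(s@s))
    r=R@np.array([s[0],s[1],1]); return e+r*(z-e[2])/r[2]
def w2px(n,p):
    c,R,e=K(n); q=R.T@(np.array(p)-e); s=q[:2]/q[2]; s=s*(1+c['k1']*(s@s)); return np.array([s[0]*c['fx']+c['cx'],s[1]*c['fy']+c['cy']])
E
python3 - <<'E'
from h import *
for n in('top','side'):
    cv2.imwrite(f'pics/{n}0.png',get_image(n)); print(n,get_calibration(n))
print(ctrl.read_state())
E
```

```text
pics
top {'fx': 475.02942695983336, 'fy': 475.02942695983336, 'cx': 324.6955131264882, 'cy': 237.63071939427255, 'k1': -0.11498350729060469, 'eye': array([0.43536824, 0.00841854, 1.14922098]), 'rotation': array([ 0.02448252, -0.70066194,  0.71294209, -0.01367598])}
side {'fx': 523.8032207711449, 'fy': 523.8032207711449, 'cx': 312.84534279983666, 'cy': 236.83707920526692, 'k1': -0.08449931496109989, 'eye': array([ 0.15536654, -0.9055716 ,  1.10603919]), 'rotation': array([-0.35417223,  0.91553288, -0.1796018 ,  0.06406848])}
{'t': 0.1, 'joint_positions': array([ 1.08299011e+00,  2.76492114e-01,  1.50600599e+00, -1.67164160e-06,
        1.36069329e+00, -1.20966099e-01]), 'joint_velocities': array([-3.81404312e-03, -2.22412394e-03, -2.58769337e-03, -1.97436266e-03,
        6.32330700e-05, -1.05382087e-03]), 'tau': array([ 2.56830310e-03, -4.05455339e+01, -2.37778133e+01,  7.04807765e-02,
        2.98869924e-02, -5.56133375e-05]), 'tool_pos': array([0.20597942, 0.53629152, 0.20471406]), 'orientation': array([ 3.70573619e-04,  8.24216715e-01,  5.66273933e-01, -7.08283673e-04]), 'wrist_force': array([-0.10189449,  0.12321711, -0.67463374]), 'torque': array([-0.01188196, -0.03679921,  0.05057948]), 'gripper_width': 0.09442617917513133}
```

View pics/top0.png

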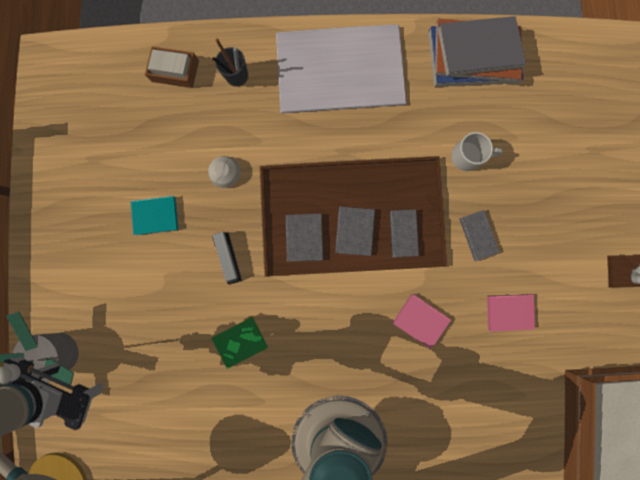

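View pics/side0.png

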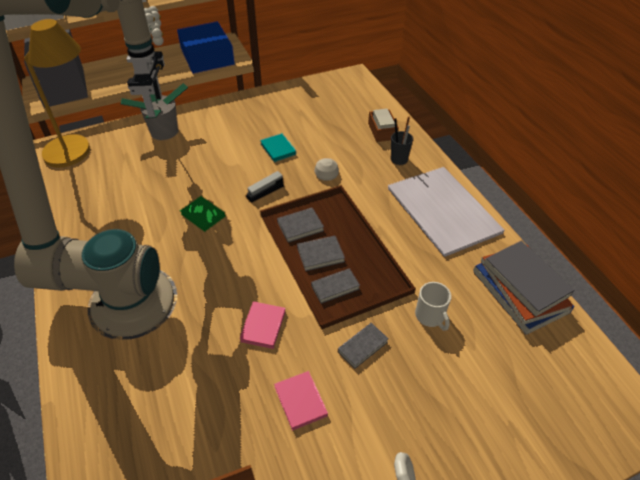

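The top view shows four grey candidates. In the tray are wide (304,237), wide (356,231) and narrow (404,233), and the spare is at (480,235) right of the tray. The look-alikes to leave are pink (423,320) and (511,313), green (240,342), and turquoise (155,215). The stapler is at (227,257), the paperweight at (223,171) and the mug at (473,151). Next I'll rectify to the top plane and measure.

```bash
sed -i "s/np.array(c\['rotation'\]).reshape(3,3)/Rot.from_quat(np.roll(c['rotation'],-1)).as_matrix()/; 1a from scipy.spatial.transform import Rotation as Rot" h.py
cat >> h.py <<'E'
X0,Y0,S=0.35,0.33,1000.  # rect image: row=(0.85-x)*S, col=(Y0-y)*S
def rect(n,z,img=None):
    img=get_image(n) if img is None else img
    c,R,e=K(n); xs=0.85-np.arange(500)/S; ys=Y0-np.arange(660)/S
    Y,X=np.meshgrid(ys,xs); P=np.stack([X,Y,np.full_like(X,z)],-1)-e
    q=P@R; s=q[...,:2]/q[...,2:]; s=s*(1+c['k1']*(s**2).sum(-1,keepdims=True))
    return cv2.remap(img,(s[...,0]*c['fx']+c['cx']).astype(np.float32),(s[...,1]*c['fy']+c['cy']).astype(np.float32),1)
def r2w(c,r): return 0.85-r/S, Y0-c/S
def books(n,z,img=None,sat=50,lo=55,hi=150):
    im=rect(n,z,img); h=cv2.cvtColor(im,cv2.COLOR_BGR2HSV)
    m=((h[...,1]<sat)&(h[...,2]>lo)&(h[...,2]<hi)).astype(np.uint8)
    m=cv2.morphologyEx(cv2.morphologyEx(m,2,np.ones((9,9))),3,np.ones((9,9)))
    out=[]
    for ct in cv2.findContours(m,0,1)[0]:
        if cv2.contourArea(ct)<2500: continue
        b=cv2.boxPoints(cv2.minAreaRect(ct)); w=np.array([r2w(*p) for p in b])
        l=[np.linalg.norm(w[1]-w[0]),np.linalg.norm(w[2]-w[1])]
        d=(w[1]-w[0]) if l[0]>l[1] else (w[2]-w[1])
        a=np.degrees(np.arctan2(d[1],d[0])); a=(a+90)%180-90
        out.append((w.mean(0).round(4),np.round(sorted(l),4),round(a,1),int(cv2.contourArea(ct))))
        cv2.drawContours(im,[b.astype(int)],0,(0,255,255),1)
    return im,out
E
python3 - <<'E'
from h import *
im=cv2.imread('pics/top0.png')
r,o=books('top',0.024,im)
for x in o: print(x)
cv2.imwrite('pics/r0.png',r)
print('spare z18',books('top',0.018,im)[1])
# tray corners, rim top outer
for uv in [(261,167),(440,157),(447,266),(267,276)]: print(uv,px2w('top',uv,0.02).round(4))
si=cv2.imread('pics/side0.png')
for x in books('side',0.024,si)[1]: print('side',x)
E
```

```text
(array([0.4556, 0.2648], dtype=float32), array([0.0296, 0.1188], dtype=float32), np.float32(16.8), 3209)
(array([0.4985, 0.0745], dtype=float32), array([0.085, 0.109], dtype=float32), np.float32(0.0), 9063)
(array([ 0.5043, -0.1633], dtype=float32), array([0.0628, 0.1096], dtype=float32), np.float32(1.8), 6669)
(array([ 0.5118, -0.0467], dtype=float32), array([0.0852, 0.1102], dtype=float32), np.float32(-5.7), 9077)
(array([0.6608, 0.2547], dtype=float32), array([0.0517, 0.0722], dtype=float32), np.float32(-1.0), 2541)
spare z18 [(array([0.4556, 0.266 ], dtype=float32), array([0.0299, 0.1192], dtype=float32), np.float32(16.9), 3231), (array([0.4989, 0.075 ], dtype=float32), array([0.0857, 0.1102], dtype=float32), np.float32(0.9), 9215), (array([ 0.5048, -0.1641], dtype=float32), array([0.0631, 0.1105], dtype=float32), np.float32(1.8), 6754), (array([ 0.5121, -0.0468], dtype=float32), array([0.0854, 0.1108], dtype=float32), np.float32(-5.9), 9178), (array([0.6616, 0.256 ], dtype=float32), array([0.0523, 0.0725], dtype=float32), np.float32(-1.9), 2585)]
(261, 167) [0.6702 0.1762 0.02  ]
(440, 157) [ 0.6868 -0.257   0.02  ]
(447, 266) [ 0.4236 -0.2651  0.02  ]
(267, 276) [0.4075 0.1641 0.02  ]
side (array([0.4975, 0.0715], dtype=float32), array([0.087, 0.109], dtype=float32), np.float32(0.0), 9177)
side (array([ 0.503 , -0.1663], dtype=float32), array([0.0618, 0.1102], dtype=float32), np.float32(1.3), 6565)
side (array([ 0.5107, -0.0485], dtype=float32), array([0.0873, 0.1094], dtype=float32), np.float32(-6.2), 9144)
side (array([ 0.7075, -0.2935], dtype=float32), array([0.071, 0.107], dtype=float32), np.float32(0.0), 5095)
```

View pics/r0.png

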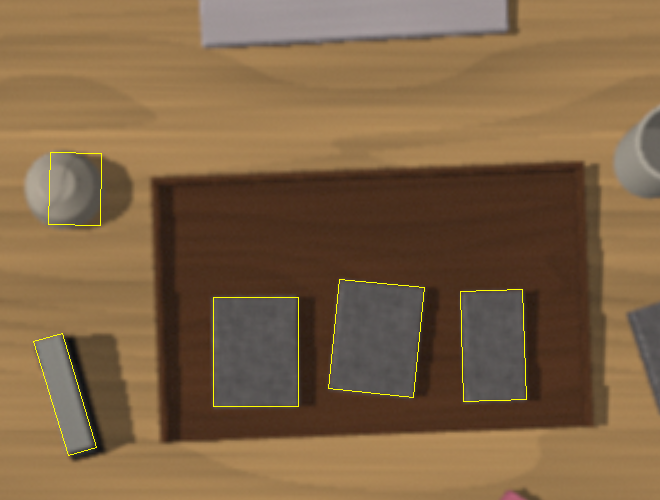

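```bash
sed -i 's/np.arange(660)/np.arange(820)/' h.py
cat >> h.py <<'E'
TO=np.array([0.544,-0.043]); TY=2.1
def t2w(x,y): c,s=np.cos(np.radians(TY)),np.sin(np.radians(TY)); return TO+[c*x-s*y,s*x+c*y]
def w2t(p): c,s=np.cos(np.radians(TY)),np.sin(np.radians(TY)); d=np.array(p)-TO; return np.array([c*d[0]+s*d[1],-s*d[0]+c*d[1]])
def M(th): t=np.radians(th); return np.array([[np.cos(t),np.sin(t),0],[np.sin(t),-np.cos(t),0],[0,0,-1]])
def plan(start,wps,dec=4):
    """poses (x,y,z,theta,maxstep) -> rows"""
    p=np.array(start[:3]); th=start[3]
    for w in wps:
        q=np.array(w[:3]); n=int(np.ceil(max(np.linalg.norm(q-p)/w[4]-1e-6,abs(w[3]-th)/10.5-1e-6,1)))
        for i in range(n):
            d=M(th+(w[3]-th)*i/n).T@((q-p)/n)
            print([round(float(v),dec) for v in d]+[0,0,round(-(w[3]-th)/n,2)],end=', ')
        p,th=q,w[3]; print('#',n)
def pose():
    s=ctrl.read_state(); q=s['orientation']; R=Rot.from_quat(np.roll(q,-1)).as_matrix()
    return [*s['tool_pos'],np.degrees(np.arctan2(R[1,0],R[0,0]))]
E
python3 - <<'E'
from h import *
r,o=books('top',0.018,cv2.imread('pics/top0.png'))
print([x for x in o if x[0][1]<-.25], w2t((.4985,.0745)),w2t((.5118,-.0467)),w2t((.5043,-.1633)))
cv2.imwrite('pics/sp.png',r[200:420,560:])
th=92.1
a=t2w(-.130,.119)
print(pose()); plan(pose(),[(*a,.12,th,.06),(*a,.012,th,.04)])
E
```

```text
[(array([ 0.4957, -0.3461], dtype=float32), array([0.0632, 0.1081], dtype=float32), np.float32(18.4), 6555), (array([ 0.6986, -0.3381], dtype=float32), array([0.0675, 0.1011], dtype=float32), np.float32(-28.1), 4810)] [-0.04116381  0.11908838] [-0.03231396 -0.00251759] [-0.04408158 -0.11876445]
[np.float64(0.2059794159797978), np.float64(0.536291524483055), np.float64(0.20471406436325923), np.float64(68.9816385054579)]
[-0.0401, 0.0397, 0.0094, 0, 0, np.float64(-2.57)], [-0.0419, 0.0378, 0.0094, 0, 0, np.float64(-2.57)], [-0.0435, 0.0359, 0.0094, 0, 0, np.float64(-2.57)], [-0.0451, 0.0339, 0.0094, 0, 0, np.float64(-2.57)], [-0.0466, 0.0319, 0.0094, 0, 0, np.float64(-2.57)], [-0.0479, 0.0298, 0.0094, 0, 0, np.float64(-2.57)], [-0.0492, 0.0276, 0.0094, 0, 0, np.float64(-2.57)], [-0.0504, 0.0253, 0.0094, 0, 0, np.float64(-2.57)], [-0.0515, 0.0231, 0.0094, 0, 0, np.float64(-2.57)], # 9
[0.0, 0.0, 0.036, 0, 0, -0.0], [0.0, 0.0, 0.036, 0, 0, -0.0], [0.0, 0.0, 0.036, 0, 0, -0.0], # 3
```

View pics/sp.png

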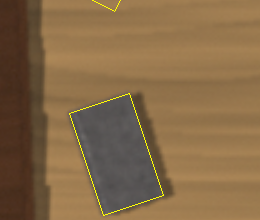

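The crop confirms the spare: grey, about 63×108 mm, centred at crop (117,154), not one of the look-alikes. Next I move to the front of the left wide notebook.

jog_arm --pt "-0.04 0.04 0.0094 0 0 -2.57" --pt "-0.042 0.038 0.0094 0 0 -2.57" --pt "-0.0435 0.036 0.0094 0 0 -2.57" --pt "-0.045 0.034 0.0094 0 0 -2.57" --pt "-0.0465 0.032 0.0094 0 0 -2.57" --pt "-0.048 0.03 0.0094 0 0 -2.57" --pt "-0.049 0.0275 0.0094 0 0 -2.57" --pt "-0.0505 0.0255 0.0094 0 0 -2.57" --pt "-0.0515 0.023 0.0094 0 0 -2.57" --pt "0 0 0 0 0 0" --jaw 0 --grip_force 20

```text
t: 1.35
tool_pos: [0.4121, 0.0684, 0.1202]
orientation: [-0.0, 0.696, 0.718, -0.001]
wrist_force: [-0.9, 0.6, -0.6]
gripper_width: 0.0469
```

jog_arm --pt "0.003 0 0.036 0 0 -0.3" --pt "0 0 0.036 0 0 0" --pt "0 0 0.036 0 0 0" --pt "0 0.01 0 0 0 0" --pt "0 0.012 0 0 0 0" --pt "0 0.012 0 0 0 0" --pt "0 0.012 0 0 0 0" --pt "0 0.012 0 0 0 0" --pt "0 0.012 0 0 0 0" --pt "0 0.012 0 0 0 0" --pt "0 0.012 0 0 0 0" --pt "0 0.012 0 0 0 0"

```text
t: 2.85
tool_pos: [0.5176, 0.0791, 0.0128]
orientation: [-0.0, 0.692, 0.722, -0.0]
wrist_force: [-3.5, 0.7, 1.9]
gripper_width: 0.0468
```

jog_arm --pt "0 0.008 0 0 0 0" --pt "0 0.006 0 0 0 0" --pt "0 0.004 0 0 0 0" --pt "0 0.002 0 0 0 0"

```text
t: 3.35
tool_pos: [0.5372, 0.08, 0.0128]
orientation: [0.0, 0.692, 0.722, 0.0]
wrist_force: [-1.4, 0.6, 0.7]
gripper_width: 0.0469
```

jog_arm --pt "0 0.003 0 0 0 0" --pt "0 0.003 0 0 0 0" --pt "0 0.003 0 0 0 0"

```text
t: 3.72
tool_pos: [0.5462, 0.0803, 0.0129]
orientation: [0.0, 0.692, 0.722, 0.0]
wrist_force: [-0.4, 0.6, -0.1]
gripper_width: 0.0468
```

jog_arm --pt "0 0.002 0 0 0 0" --pt "0 0.002 0 0 0 0" --pt "0 0 0 0 0 0"

```text
t: 4.1
tool_pos: [0.5502, 0.0805, 0.0129]
orientation: [0.0, 0.692, 0.722, 0.0]
wrist_force: [-0.7, 0.1, -0.6]
gripper_width: 0.0472
```

jog_arm --pt "0 0.002 0 0 0 0" --pt "0 0.002 0 0 0 0"

```text
t: 4.35
tool_pos: [0.5502, 0.0805, 0.0127]
orientation: [-0.002, 0.692, 0.722, -0.003]
wrist_force: [-8.9, -0.0, 7.8]
gripper_width: 0.0468
```

jog_arm --pt "0 0.002 0 0 0 0" --pt "0 0 0 0 0 0"

```text
t: 4.6
tool_pos: [0.5502, 0.0806, 0.0125]
orientation: [-0.004, 0.692, 0.722, -0.004]
wrist_force: [-9.2, -1.4, 7.1]
gripper_width: 0.0475
```

```bash
python3 - <<'E'
from h import *
th=92.3
a=t2w(-.125,-.0025);b=t2w(.008,-.0025)
print(pose(),a,b)
plan([.556,.0806,.0129,92.4],[(.54,.080,.013,92.4,.02),(.515,.075,.06,th,.06),(*a,.06,th,.055),(*a,.013,th,.04),(*b,.013,th,.014)])
E
```

```text
[np.float64(0.5502149661656616), np.float64(0.08055050343654926), np.float64(0.012535477732077964), np.float64(92.42664402153584)] [ 0.41917556 -0.05007878] [ 0.55208624 -0.04520517]
[0.0001, -0.016, -0.0001, 0, 0, -0.0], # 1
[-0.0039, -0.0252, -0.047, 0, 0, 0.1], # 1
[-0.0404, -0.0336, 0.0, 0, 0, -0.0], [-0.0404, -0.0336, 0.0, 0, 0, -0.0], [-0.0404, -0.0336, 0.0, 0, 0, -0.0], # 3
[0.0, 0.0, 0.0235, 0, 0, -0.0], [0.0, 0.0, 0.0235, 0, 0, -0.0], # 2
[-0.0, 0.0133, 0.0, 0, 0, -0.0], [-0.0, 0.0133, 0.0, 0, 0, -0.0], [-0.0, 0.0133, 0.0, 0, 0, -0.0], [-0.0, 0.0133, 0.0, 0, 0, -0.0], [-0.0, 0.0133, 0.0, 0, 0, -0.0], [-0.0, 0.0133, 0.0, 0, 0, -0.0], [-0.0, 0.0133, 0.0, 0, 0, -0.0], [-0.0, 0.0133, 0.0, 0, 0, -0.0], [-0.0, 0.0133, 0.0, 0, 0, -0.0], [-0.0, 0.0133, 0.0, 0, 0, -0.0], # 10
```

jog_arm --pt "0 -0.016 0 0 0 0" --pt "-0.004 -0.025 -0.047 0 0 0" --pt "-0.0405 -0.0335 0 0 0 0" --pt "-0.0405 -0.0335 0 0 0 0" --pt "-0.0405 -0.0335 0 0 0 0" --pt "0 0 0 0 0 0" --pt "0 0 0.0235 0 0 0" --pt "0 0 0.0235 0 0 0" --pt "0 0 0 0 0 0"

```text
t: 5.72
tool_pos: [0.4198, -0.0498, 0.0119]
orientation: [-0.001, 0.692, 0.722, -0.0]
wrist_force: [0.1, 1.1, 0.4]
gripper_width: 0.0472
```

jog_arm --pt "0 0.01 0 0 0 0" --pt "0 0.013 0 0 0 0" --pt "0 0.013 0 0 0 0" --pt "0 0.013 0 0 0 0" --pt "0 0.013 0 0 0 0" --pt "0 0.013 0 0 0 0" --pt "0 0.013 0 0 0 0" --pt "0 0.013 0 0 0 0" --pt "0 0.012 0 0 0 0" --pt "0 0.008 0 0 0 0" --pt "0 0.006 0 0 0 0" --pt "0 0.002 0 0 0 0"

```text
t: 7.22
tool_pos: [0.549, -0.0452, 0.0128]
orientation: [0.0, 0.692, 0.722, 0.0]
wrist_force: [-2.5, -0.8, 1.8]
gripper_width: 0.0472
```

jog_arm --pt "0 0.002 0 0 0 0" --pt "0 0.002 0 0 0 0" --pt "0 0.002 0 0 0 0" --pt "0 0.002 0 0 0 0" --pt "0 0.002 0 0 0 0" --pt "0 0 0 0 0 0"

```text
t: 7.98
tool_pos: [0.5549, -0.0449, 0.0128]
orientation: [-0.003, 0.692, 0.722, -0.003]
wrist_force: [-8.4, -1.3, 7.0]
gripper_width: 0.0468
```

```bash
python3 - <<'E'
from h import *
th=92.3
p=pose(); print(p)
a=t2w(-.127,-.1188);b=t2w(.008,-.1188)
print(a,b)
plan([.5588,-.0450,.0129,92.4],[(.54,-.046,.013,92.4,.02),(.515,-.05,.06,th,.06),(*a,.06,th,.055),(*a,.013,th,.04),(*b,.013,th,.014)])
E
```

```text
[np.float64(0.5548647913367412), np.float64(-0.044861198115728), np.float64(0.012779993302959747), np.float64(92.4511003357579)]
[ 0.42143857 -0.16637396] [ 0.5563479  -0.16142706]
[-0.0002, -0.0188, -0.0001, 0, 0, -0.0], # 1
[-0.0029, -0.0251, -0.047, 0, 0, 0.1], # 1
[-0.0375, -0.0327, 0.0, 0, 0, -0.0], [-0.0375, -0.0327, 0.0, 0, 0, -0.0], [-0.0375, -0.0327, 0.0, 0, 0, -0.0], # 3
[0.0, 0.0, 0.0235, 0, 0, -0.0], [0.0, 0.0, 0.0235, 0, 0, -0.0], # 2
[-0.0, 0.0135, 0.0, 0, 0, -0.0], [-0.0, 0.0135, 0.0, 0, 0, -0.0], [-0.0, 0.0135, 0.0, 0, 0, -0.0], [-0.0, 0.0135, 0.0, 0, 0, -0.0], [-0.0, 0.0135, 0.0, 0, 0, -0.0], [-0.0, 0.0135, 0.0, 0, 0, -0.0], [-0.0, 0.0135, 0.0, 0, 0, -0.0], [-0.0, 0.0135, 0.0, 0, 0, -0.0], [-0.0, 0.0135, 0.0, 0, 0, -0.0], [-0.0, 0.0135, 0.0, 0, 0, -0.0], # 10
```

jog_arm --pt "0 -0.019 0 0 0 0" --pt "-0.003 -0.025 -0.047 0 0 0" --pt "-0.0375 -0.0325 0 0 0 0" --pt "-0.0375 -0.0325 0 0 0 0" --pt "-0.0375 -0.0325 0 0 0 0" --pt "0 0 0 0 0 0" --pt "0 0 0.0235 0 0 0" --pt "0 0 0.0235 0 0 0" --pt "0 0 0 0 0 0" --jaw -0.36

```text
t: 9.1
tool_pos: [0.4223, -0.1651, 0.0119]
orientation: [-0.001, 0.692, 0.722, 0.0]
wrist_force: [0.3, -1.2, -0.7]
gripper_width: 0.03
```

jog_arm --pt "0 0.01 0 0 0 0" --pt "0 0.0135 0 0 0 0" --pt "0 0.0135 0 0 0 0" --pt "0 0.0135 0 0 0 0" --pt "0 0.0135 0 0 0 0" --pt "0 0.0135 0 0 0 0" --pt "0 0.0135 0 0 0 0" --pt "0 0.0135 0 0 0 0" --pt "0 0.012 0 0 0 0" --pt "0 0.008 0 0 0 0" --pt "0 0.006 0 0 0 0" --pt "0 0.003 0 0 0 0"

```text
t: 10.6
tool_pos: [0.5557, -0.1605, 0.0128]
orientation: [-0.0, 0.692, 0.722, 0.0]
wrist_force: [-1.4, -0.1, 0.3]
gripper_width: 0.0297
```

jog_arm --pt "0 0.002 0 0 0 0" --pt "0 0.002 0 0 0 0" --pt "0 0.002 0 0 0 0" --pt "0 0.002 0 0 0 0" --pt "0 0 0 0 0 0"

```text
t: 11.22
tool_pos: [0.5591, -0.1602, 0.0128]
orientation: [-0.003, 0.692, 0.722, -0.003]
wrist_force: [-9.9, -1.8, 7.5]
gripper_width: 0.03
```

```bash
python3 - <<'E'
from h import *
th=2.1
a=t2w(.073,-.182);b=t2w(.073,-.120)
print(a,b)
plan([.5637,-.1602,.0129,92.4],[(.545,-.160,.013,92.4,.02),(.535,-.165,.07,90,.07),(*a,.07,th,.055),(*a,.013,th,.03),(*b,.013,th,.01)])
E
```

```text
[ 0.62362013 -0.22220278] [ 0.62134822 -0.16024442]
[0.001, -0.0187, -0.0001, 0, 0, -0.0], # 1
[-0.0046, -0.0102, -0.057, 0, 0, 2.4], # 1
[-0.0064, 0.0098, 0.0, 0, 0, 9.77], [-0.0046, 0.0108, 0.0, 0, 0, 9.77], [-0.0027, 0.0114, 0.0, 0, 0, 9.77], [-0.0007, 0.0117, 0.0, 0, 0, 9.77], [0.0013, 0.0117, 0.0, 0, 0, 9.77], [0.0032, 0.0113, 0.0, 0, 0, 9.77], [0.0051, 0.0106, 0.0, 0, 0, 9.77], [0.0068, 0.0095, 0.0, 0, 0, 9.77], [0.0083, 0.0082, 0.0, 0, 0, 9.77], # 9
[0.0, 0.0, 0.0285, 0, 0, -0.0], [0.0, 0.0, 0.0285, 0, 0, -0.0], # 2
[-0.0, -0.0089, 0.0, 0, 0, -0.0], [-0.0, -0.0089, 0.0, 0, 0, -0.0], [-0.0, -0.0089, 0.0, 0, 0, -0.0], [-0.0, -0.0089, 0.0, 0, 0, -0.0], [-0.0, -0.0089, 0.0, 0, 0, -0.0], [-0.0, -0.0089, 0.0, 0, 0, -0.0], [-0.0, -0.0089, 0.0, 0, 0, -0.0], # 7
```

jog_arm --pt "0 -0.0185 0 0 0 0" --pt "-0.0045 -0.01 -0.057 0 0 2.4" --pt "-0.0065 0.01 0 0 0 9.77" --pt "-0.0045 0.011 0 0 0 9.77" --pt "-0.0025 0.0115 0 0 0 9.77" --pt "-0.0005 0.0115 0 0 0 9.77" --pt "0.0015 0.0115 0 0 0 9.77" --pt "0.003 0.0115 0 0 0 9.77" --pt "0.005 0.0105 0 0 0 9.77" --pt "0.007 0.0095 0 0 0 9.77" --pt "0.0085 0.008 0 0 0 9.77" --pt "0 0 0 0 0 0" --jaw 0.28

```text
t: 12.72
tool_pos: [0.6256, -0.2229, 0.0698]
orientation: [0.0, 1.0, 0.019, 0.001]
wrist_force: [-0.0, 0.5, 0.5]
gripper_width: 0.06
```

jog_arm --pt "-0.002 0 0.0285 0 0 0" --pt "0 0 0.0285 0 0 0" --pt "0 0 0 0 0 0" --pt "0 -0.01 0 0 0 0" --pt "0 -0.01 0 0 0 0" --pt "0 -0.01 0 0 0 0" --pt "0 -0.01 0 0 0 0" --pt "0 -0.01 0 0 0 0" --pt "0 -0.006 0 0 0 0" --pt "0 -0.004 0 0 0 0"

```text
t: 13.98
tool_pos: [0.6203, -0.1622, 0.0129]
orientation: [0.0, 1.0, 0.018, 0.0]
wrist_force: [0.4, -2.1, 1.4]
gripper_width: 0.0599
```

jog_arm --pt "0 -0.003 0 0 0 0" --pt "0 -0.003 0 0 0 0" --pt "0 -0.003 0 0 0 0" --pt "0 0 0 0 0 0"

```text
t: 14.48
tool_pos: [0.6198, -0.153, 0.0127]
orientation: [-0.0, 1.0, 0.018, -0.0]
wrist_force: [0.9, -0.8, 0.2]
gripper_width: 0.0603
```

jog_arm --pt "0 -0.002 0 0 0 0" --pt "0 -0.002 0 0 0 0" --pt "0 0 0 0 0 0"

```text
t: 14.85
tool_pos: [0.6196, -0.149, 0.0127]
orientation: [-0.0, 1.0, 0.018, -0.0]
wrist_force: [-0.6, -0.2, -0.3]
gripper_width: 0.0602
```

```bash
python3 - <<'E'
from h import *
th=2.1
p=pose(); print(p,w2t(p[:2]))
a=t2w(.073,.186);b=t2w(.073,.136); c=t2w(.068,-.17)
print(a,b)
plan([.6196,-.149,.0129,2.1],[(.619,-.165,.013,2.1,.02),(.615,-.14,.07,2.1,.07),(*a,.07,th,.055),(*a,.013,th,.03),(*b,.013,th,.01)])
cv2.imwrite('pics/r1.png',books('side',.024)[0])
E
```

```text
[np.float64(0.6195988391456161), np.float64(-0.14900813244963365), np.float64(0.01268342121783389), np.float64(2.083504993934492)] [ 0.07166354 -0.10870716]
[0.61013524 0.14555007] [0.61196743 0.09558365]
[-0.0012, 0.016, -0.0001, 0, 0, -0.0], # 1
[-0.0031, -0.0251, -0.057, 0, 0, -0.0], # 1
[0.0009, -0.0476, 0.0, 0, 0, -0.0], [0.0009, -0.0476, 0.0, 0, 0, -0.0], [0.0009, -0.0476, 0.0, 0, 0, -0.0], [0.0009, -0.0476, 0.0, 0, 0, -0.0], [0.0009, -0.0476, 0.0, 0, 0, -0.0], [0.0009, -0.0476, 0.0, 0, 0, -0.0], # 6
[0.0, 0.0, 0.0285, 0, 0, -0.0], [0.0, 0.0, 0.0285, 0, 0, -0.0], # 2
[0.0, 0.01, 0.0, 0, 0, -0.0], [0.0, 0.01, 0.0, 0, 0, -0.0], [0.0, 0.01, 0.0, 0, 0, -0.0], [0.0, 0.01, 0.0, 0, 0, -0.0], [0.0, 0.01, 0.0, 0, 0, -0.0], # 5
```

View pics/r1.png

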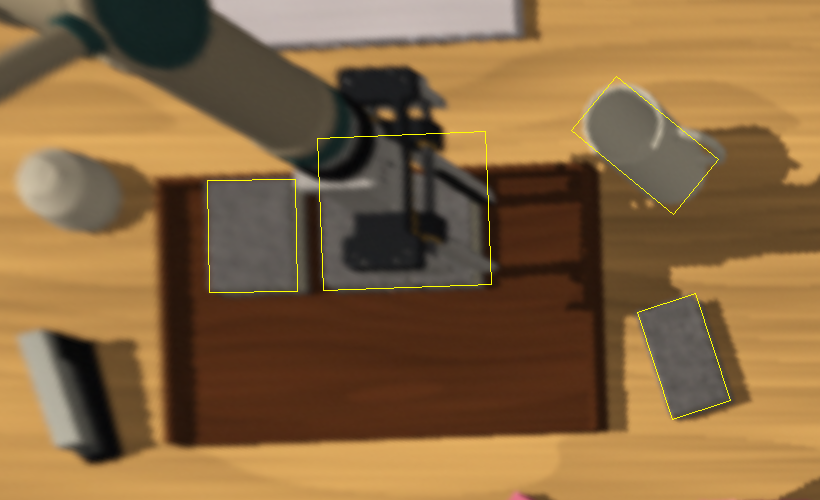

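The picture shows narrow and middle wide together (about 322–492 px wide) and the left wide at (253,236) still apart by about 23 mm. Now I close from the left.

jog_arm --pt "-0.001 0.016 0 0 0 0" --pt "-0.003 -0.025 -0.057 0 0 0" --pt "0.001 -0.0475 0 0 0 0" --pt "0.001 -0.0475 0 0 0 0" --pt "0.001 -0.0475 0 0 0 0" --pt "0.001 -0.0475 0 0 0 0" --pt "0.001 -0.0475 0 0 0 0" --pt "0.001 -0.0475 0 0 0 0" --pt "0 0 0 0 0 0" --pt "0 0 0 0 0 0"

```text
t: 16.15
tool_pos: [0.6113, 0.1434, 0.0697]
orientation: [0.0, 1.0, 0.018, -0.0]
wrist_force: [-0.4, -0.7, -0.2]
gripper_width: 0.0602
```

jog_arm --pt "0 0 0.0285 0 0 0" --pt "0 0 0.0285 0 0 0" --pt "0 0 0 0 0 0" --pt "0 0.01 0 0 0 0" --pt "0 0.01 0 0 0 0" --pt "0 0.01 0 0 0 0" --pt "0 0.006 0 0 0 0"

```text
t: 17.02
tool_pos: [0.6132, 0.108, 0.0139]
orientation: [-0.0, 1.0, 0.018, 0.001]
wrist_force: [-0.4, 2.6, 1.1]
gripper_width: 0.0602
```

jog_arm --pt "0 0.005 0 0 0 0" --pt "0 0.004 0 0 0 0" --pt "0 0.002 0 0 0 0" --pt "0 0.002 0 0 0 0" --pt "0 0 0 0 0 0"

```text
t: 17.65
tool_pos: [0.6132, 0.0964, 0.0133]
orientation: [-0.001, 1.0, 0.018, 0.0]
wrist_force: [-0.0, 5.6, 5.0]
gripper_width: 0.0602
```

jog_arm --pt "0 0.002 0 0 0 0" --pt "0 0.002 0 0 0 0" --pt "0 0.001 0 0 0 0"

```text
t: 18.02
tool_pos: [0.6133, 0.0918, 0.0133]
orientation: [-0.001, 1.0, 0.018, 0.0]
wrist_force: [-0.6, 6.1, 4.2]
gripper_width: 0.0603
```

```bash
python3 - <<'E'
from h import *
p=pose(); print(p,w2t(p[:2]))
th=18.4+90
a=np.array([.4957,-.3461])
plan([*p[:3],2.1],[(p[0],p[1]+.015,.013,2.1,.02),(p[0],p[1]+.015,.15,2.1,.06),(.42,.0,.17,2.1,.06)])
E
```

```text
[np.float64(0.6133300542270063), np.float64(0.09184151090134243), np.float64(0.013275765983443585), np.float64(2.0676503387986656)] [0.07422458 0.13221044]
[0.0005, -0.015, 0.0003, 0, 0, -0.0], # 1
[0.0, 0.0, -0.0457, 0, 0, -0.0], [0.0, 0.0, -0.0457, 0, 0, -0.0], [0.0, 0.0, -0.0457, 0, 0, -0.0], # 3
[-0.0493, 0.0249, -0.005, 0, 0, -0.0], [-0.0493, 0.0249, -0.005, 0, 0, -0.0], [-0.0493, 0.0249, -0.005, 0, 0, -0.0], [-0.0493, 0.0249, -0.005, 0, 0, -0.0], # 4
```

```bash
python3 - <<'E'
from h import *
p=pose()
plan([*p[:3],2.1],[(p[0],p[1]+.015,.013,2.1,.02),(p[0],p[1]+.01,.12,2.1,.06),(.4957,-.3461,.12,-71.6,.05)])
E
```

```text
[0.0005, -0.015, 0.0003, 0, 0, -0.0], # 1
[-0.0001, 0.0025, -0.0535, 0, 0, -0.0], [-0.0001, 0.0025, -0.0535, 0, 0, -0.0], # 2
[-0.0134, 0.0443, 0.0, 0, 0, 7.37], [-0.0076, 0.0457, 0.0, 0, 0, 7.37], [-0.0017, 0.0463, 0.0, 0, 0, 7.37], [0.0043, 0.0461, 0.0, 0, 0, 7.37], [0.0102, 0.0452, 0.0, 0, 0, 7.37], [0.0159, 0.0435, 0.0, 0, 0, 7.37], [0.0213, 0.0411, 0.0, 0, 0, 7.37], [0.0264, 0.038, 0.0, 0, 0, 7.37], [0.0311, 0.0343, 0.0, 0, 0, 7.37], [0.0352, 0.0301, 0.0, 0, 0, 7.37], # 10
```

jog_arm --pt "0.0005 -0.015 0 0 0 0" --pt "0 0 -0.0535 0 0 0" --pt "0 0.005 -0.0535 0 0 0"

```text
t: 18.4
tool_pos: [0.6121, 0.1005, 0.1196]
orientation: [0.001, 1.0, 0.019, -0.002]
wrist_force: [0.0, 0.2, -0.6]
gripper_width: 0.06
```

jog_arm --pt "-0.0135 0.0445 0 0 0 7.37" --pt "-0.0075 0.0455 0 0 0 7.37" --pt "-0.0015 0.0465 0 0 0 7.37" --pt "0.0045 0.046 0 0 0 7.37" --pt "0.01 0.045 0 0 0 7.37" --pt "0.016 0.0435 0 0 0 7.37" --pt "0.0215 0.041 0 0 0 7.37" --pt "0.0265 0.038 0 0 0 7.37" --pt "0.031 0.0345 0 0 0 7.37" --pt "0.035 0.03 0 0 0 7.37" --pt "0 0 0 0 0 0" --pt "0 0 0 0 0 0" --jaw 1

```text
t: 19.9
tool_pos: [0.4955, -0.3467, 0.1191]
orientation: [-0.0, 0.811, -0.585, -0.001]
wrist_force: [0.0, -0.8, -0.4]
gripper_width: 0.0939
```

```bash
python3 - <<'E'
from h import *
im=get_image('top'); r,o=books('top',.024,im); cv2.imwrite('pics/r2.png',r)
for x in o: print(x, w2t(x[0]))
im=get_image('side'); 
for x in books('side',.024,im)[1]: print('s',x, w2t(x[0]))
for x in books('side',.018,im)[1]: print('s18',x[:3])
print(pose())
E
```

```text
(array([0.4557, 0.2647], dtype=float32), array([0.0298, 0.1186], dtype=float32), np.float32(16.8), 3215) [-0.07696542  0.31072898]
(array([ 0.4958, -0.3442], dtype=float32), array([0.0629, 0.1069], dtype=float32), np.float32(18.4), 2672) [-0.05920472 -0.29923147]
(array([ 0.6181, -0.032 ], dtype=float32), array([0.1116, 0.2292], dtype=float32), np.float32(-87.9), 25046) [0.0744533  0.00827731]
(array([ 0.6975, -0.3362], dtype=float32), array([0.065 , 0.0998], dtype=float32), np.float32(-24.6), 4500) [ 0.14265296 -0.29862789]
s (array([ 0.5125, -0.3478], dtype=float32), array([0.0612, 0.1518], dtype=float32), np.float32(17.9), 7089) [-0.04264786 -0.303441  ]
s (array([ 6.06e-01, -2.00e-04], dtype=float32), array([0.0929, 0.16  ], dtype=float32), np.float32(-88.5), 11694) [0.06352672 0.04049935]
s (array([ 0.7048, -0.3152], dtype=float32), array([0.0704, 0.1317], dtype=float32), np.float32(50.8), 7564) [ 0.1507176 -0.2779095]
s18 (array([ 0.5144, -0.3447], dtype=float32), array([0.061 , 0.1521], dtype=float32), np.float32(18.4))
s18 (array([0.6085, 0.0047], dtype=float32), array([0.0924, 0.1611], dtype=float32), np.float32(-88.0))
s18 (array([ 0.7083, -0.3123], dtype=float32), array([0.071 , 0.1327], dtype=float32), np.float32(49.4))
[np.float64(0.496050367212021), np.float64(-0.34600112729132665), np.float64(0.11949794543083557), np.float64(-71.50992937157483)]
```

View pics/r2.png

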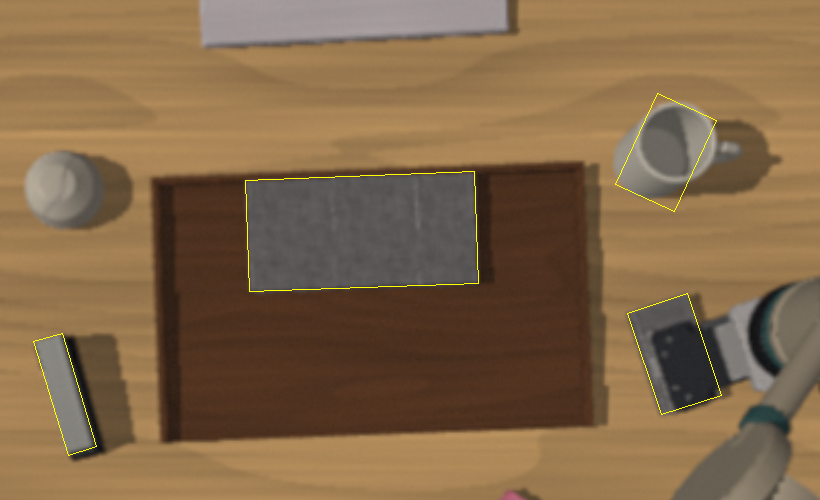

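The row is closed and straight: one box of 229×111 mm, corners (246,181) to (478,283), square to the tray. Mug, stapler and paperweight are unmoved. Now I grasp the spare.

jog_arm --pt "0 0 0.04 0 0 0.1" --pt "0 0 0.04 0 0 0" --pt "0 0 0.02 0 0 0" --pt "0 0 0.01 0 0 0" --pt "0 0 0.0045 0 0 0" --pt "0 0 0 0 0 0"

```text
t: 20.75
tool_pos: [0.4965, -0.3474, 0.0059]
orientation: [0.0, 0.811, -0.586, 0.001]
wrist_force: [0.2, -0.4, 0.1]
gripper_width: 0.0941
```

jog_arm --pt "0 0 0 0 0 0" --pt "0 0 0 0 0 0" --pt "0 0 0 0 0 0" --pt "0 0 0 0 0 0" --pt "0 0 0 0 0 0" --pt "0 0 0 0 0 0" --jaw -1 --grip_force 25

```text
t: 21.5
tool_pos: [0.4961, -0.3475, 0.0055]
orientation: [0.0, 0.81, -0.586, 0.0]
wrist_force: [-1.0, 0.2, 2.3]
gripper_width: 0.0597
```

```bash
python3 - <<'E'
from h import *
p=pose(); print(p, ctrl.read_state()['gripper_width'])
a=t2w(.0747,-.0758); print(a)
plan(p,[(*p[:2],.10,p[3],.03),(*a,.10,-87.9,.04),(*a,.034,-87.9,.02),(*a,p[2]+.0245,-87.9,.005)])
E
```

```text
[np.float64(0.4960716397213112), np.float64(-0.347527952793513), np.float64(0.005535237591123933), np.float64(-71.71588504583794)] 0.059747848883052526
[ 0.62142742 -0.11601181]
[0.0, 0.0, -0.0236, 0, 0, np.float64(-0.0)], [0.0, 0.0, -0.0236, 0, 0, np.float64(-0.0)], [0.0, 0.0, -0.0236, 0, 0, np.float64(-0.0)], [0.0, 0.0, -0.0236, 0, 0, np.float64(-0.0)], # 4
[-0.0258, -0.0274, 0.0, 0, 0, np.float64(2.31)], [-0.0269, -0.0263, 0.0, 0, 0, np.float64(2.31)], [-0.0279, -0.0252, 0.0, 0, 0, np.float64(2.31)], [-0.0289, -0.0241, 0.0, 0, 0, np.float64(2.31)], [-0.0299, -0.0229, 0.0, 0, 0, np.float64(2.31)], [-0.0307, -0.0217, 0.0, 0, 0, np.float64(2.31)], [-0.0316, -0.0204, 0.0, 0, 0, np.float64(2.31)], # 7
[0.0, 0.0, 0.0165, 0, 0, -0.0], [0.0, 0.0, 0.0165, 0, 0, -0.0], [0.0, 0.0, 0.0165, 0, 0, -0.0], [0.0, 0.0, 0.0165, 0, 0, -0.0], # 4
[0.0, 0.0, 0.004, 0, 0, -0.0], # 1
```

jog_arm --pt "0 0 -0.0235 0 0 0" --pt "0 0 -0.0235 0 0 0" --pt "0 0 -0.0235 0 0 0" --pt "0 0 -0.0235 0 0 0" --pt "-0.026 -0.0275 0 0 0 2.31" --pt "-0.027 -0.0265 0 0 0 2.31" --pt "-0.028 -0.025 0 0 0 2.31" --pt "-0.029 -0.024 0 0 0 2.31" --pt "-0.03 -0.023 0 0 0 2.31" --pt "-0.0305 -0.0215 0 0 0 2.31" --pt "-0.0315 -0.0205 0 0 0 2.31" --pt "0 0 0 0 0 0"

```text
t: 23.0
tool_pos: [0.622, -0.1131, 0.0987]
orientation: [-0.0, 0.721, -0.693, -0.0]
wrist_force: [-1.3, 0.2, -1.3]
gripper_width: 0.0595
```

jog_arm --pt "0 0 0.0165 0 0 0" --pt "0 0 0.0165 0 0 0" --pt "0 0 0.0125 0 0 0" --pt "0 0 0 0 0 0" --pt "0 0 0 0 0 0"

```text
t: 23.62
tool_pos: [0.6215, -0.1159, 0.0539]
orientation: [-0.0, 0.72, -0.694, 0.0]
wrist_force: [0.7, -0.1, -0.5]
gripper_width: 0.0597
```

```bash
python3 - <<'E'
from h import *
p=pose(); print(p, w2t(p[:2]),ctrl.read_state()['gripper_width'])
a=t2w(.0747,-.0758)
plan(p,[(*a,p[2],-87.9,.04)])
E
```

```text
[np.float64(0.6215221719851984), np.float64(-0.11594262263096526), np.float64(0.053948680923740694), np.float64(-87.91357347601685)] [ 0.07479722 -0.07573433] 0.05973981053779065
[0.0001, 0.0001, 0.0, 0, 0, np.float64(-0.01)], # 1
```

jog_arm --pt "0 0 0.01 0 0 0" --pt "0 0 0.008 0 0 0" --pt "0 0 0.003 0 0 0" --pt "0 0 0.0015 0 0 0" --pt "0 0 0.0015 0 0 0" --pt "0 0 0 0 0 0"

```text
t: 24.38
tool_pos: [0.6214, -0.1155, 0.0299]
orientation: [-0.0, 0.72, -0.694, 0.0]
wrist_force: [-0.4, -0.1, -1.2]
gripper_width: 0.0594
```

jog_arm --pt "0 0 0.001 0 0 0" --pt "0 0 0.0005 0 0 0" --pt "0 0 0 0 0 0"

```text
t: 24.75
tool_pos: [0.6216, -0.1156, 0.0295]
orientation: [-0.0, 0.72, -0.694, 0.0]
wrist_force: [-2.3, 0.7, 5.0]
gripper_width: 0.0599
```

jog_arm --pt "0 0 0 0 0 0" --pt "0 0 0 0 0 0" --pt "0 0 0 0 0 0" --jaw 0.6

```text
t: 25.12
tool_pos: [0.6213, -0.1155, 0.0282]
orientation: [-0.0, 0.72, -0.694, -0.0]
wrist_force: [-0.7, -0.5, 0.5]
gripper_width: 0.0747
```

jog_arm --pt "0 0 -0.01 0 0 0" --pt "0 0 -0.03 0 0 0" --pt "0 0 -0.05 0 0 0" --pt "0 0 -0.05 0 0 0" --pt "0.03 0.05 0 0 0 0" --pt "0.03 0.05 0 0 0 0" --pt "0.03 0.05 0 0 0 0" --pt "0.03 0.05 0 0 0 0" --pt "0.03 0.05 0 0 0 0" --pt "0 0 0 0 0 0"

```text
t: 26.38
tool_pos: [0.3743, -0.2764, 0.1692]
orientation: [0.0, 0.718, -0.696, 0.0]
wrist_force: [0.2, -0.5, -0.2]
gripper_width: 0.0753
```

```bash
python3 - <<'E'
from h import *
im=get_image('top'); print(pose())
cv2.imwrite('pics/f0.png',cv2.resize(rect('top',.024,im)[130:330,220:520],None,fx=2,fy=2))
cv2.imwrite('pics/f1.png',cv2.resize(rect('top',.042,im)[130:330,220:520],None,fx=2,fy=2))
cv2.imwrite('pics/f.png',np.vstack([cv2.imread('pics/f0.png')[:300],cv2.imread('pics/f1.png')[:300]]))
E
```

```text
[np.float64(0.3761782617054859), np.float64(-0.27555455346362284), np.float64(0.1691522365830005), np.float64(-88.10584629941455)]
```

View pics/f.png

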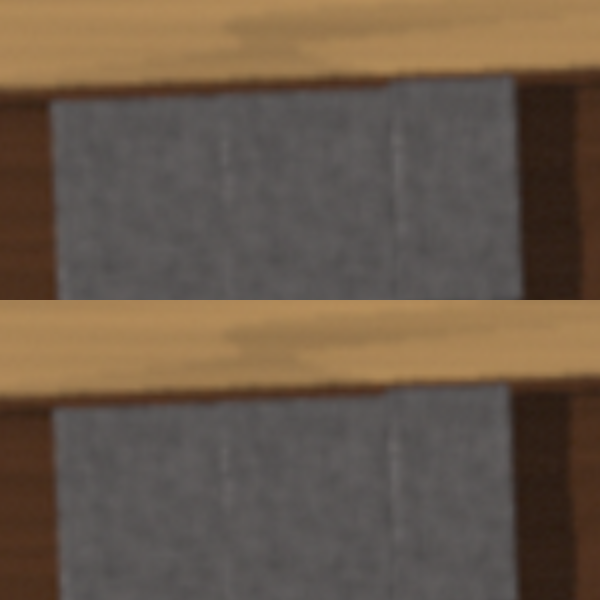

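In the .042 m plane the spare covers cols about 395–512. Its right edge at y≈-.145 and back edge at x≈.677 match the narrow's within 1–2 mm. One last overview from the side.

```bash
python3 - <<'E'
from h import *
cv2.imwrite('pics/s3.png',cv2.resize(get_image('side')[120:350,180:500],None,fx=2,fy=2))
E
```

```text
(no output)
```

View pics/s3.png

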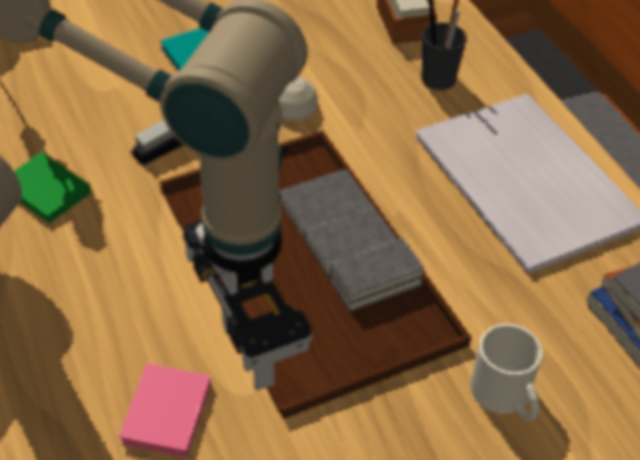

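The side view shows the row intact, the spare stacked evenly on the narrow at about (385,280), the mug upright, and the gripper clear of everything.

```bash
python3 -c "
from cell import ctrl; print(ctrl.sign_off())"
```

```text
the job is handed in; nothing more can be done
None
```

The three tray notebooks now stand in one closed, straight row against the back rim, with the spare on top of the narrow one. I handed the job in at about 26.5 s of the 72 s; sign-off reported no verdict.

- **Row:** I pushed each notebook with two fingers until it met the rim, then closed the row from both sides. A top-view check showed one block of 229 × 111 mm (nominal 228 × 110 mm), square to the tray, with its centre 74.5 mm ahead of the tray's origin, which is where it should sit when flush with the rim.
- **Spare:** It was gripped across its width and set down at 0.0295 m with about 5 N of contact. The last pictures show its edges matching the narrow notebook's to within about 1–2 mm.
- **Other objects:** The mug, stapler and paperweight look unmoved, and the gripper is clear of everything. I judged this by eye and did not measure their final positions.

No check failed, and none disagreed beyond 1–3 mm, about the calibration's accuracy. The final position of the stacked pair was read from edges in the picture rather than from a separate fit.

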